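# Slide the slate trivet out over the end of the chopping board

### The job

The dark slate trivet lies flat on the chopping board, where nobody can get hold of it. Push it along the board towards you until it sticks out about 3 cm past the board's near end, square with that end, so that someone can get their fingers under it. Only push it, without lifting it, and leave everything else where it is.

Things in the scene. Friction and masses are not known exactly. Their poses are not given: they have to be found in the camera images.
- board_flat: The wooden chopping board lying on the worktop, 170 mm (its x) by 260 mm (its y) by 22 mm thick; it does not move. Origin: centre of its underside. Its y axis runs along its length and points towards the robot's side (about world -x, up to 0.3 rad off), its x axis about world +y, z up.
- board_end (a point): Middle of the top edge of the board's near short end (the end nearest the robot), at [0, 130, 22] mm in the board's frame; axes as the board's. Beyond it (its +y) is free air, 22 mm above the worktop. Nearby fixed: the glass hob, 6 mm high, beyond y = 0.34; the microwave, 260 mm high, from x = 0.60 for y below -0.04; a pepper mill, 170 mm high, near x = 0.80, y = 0.29.
- trivet: The loose dark grey slate trivet, a flat square 110 x 110 x 12 mm with two thin pale square lines on top, about 0.3 kg, lying flat on the board. Origin: centre of its underside; axes like the board's (its y towards the robot), but it starts turned by up to 0.3 rad against the board. A push of about 1 to 3 N slides it on the board; it stops where the push stops.
- trivet_center (a point): Centre of the trivet, 6 mm above its underside; its underside rests 22 mm above the worktop.
- trivet_front_left (a point): Near left corner of the trivet as the robot sees it, half-way up: at [55, 55, 6] mm in the trivet's frame.
- trivet_front_right (a point): Near right corner of the trivet as the robot sees it, half-way up: at [-55, 55, 6] mm in the trivet's frame.
- mug_c: Bystander: white mug with a side handle, 85 x 116 x 100 mm, standing at the back near the microwave. Origin: centre of its underside (of its whole outline, handle included).
- milk_pot: Bystander: small printed dessert pot, 72 mm across, 71 mm high, standing at the back. Origin: centre of its underside.
- honey_jar: Bystander: honey jar with a green lid, 65 mm across, 114 mm high, standing on the right. Origin: centre of its underside.
- spice_b: Bystander: glass spice jar with a red cap, 41 mm across, 109 mm high, standing on the right. Origin: centre of its underside.
- salt_shaker: Bystander: salt shaker with a grey domed top, 44 mm across, 90 mm high, standing on the right. Origin: centre of its underside.
- tin_tuna: Bystander: low round food tin, 86 mm across, 40 mm high, standing on the right before the microwave. Origin: centre of its underside.
- scissors: Bystander: orange-handled kitchen scissors, 87 x 199 x 9 mm, lying flat on the right. Origin: centre of its underside.
- peg_a: Bystander: wooden clothes peg, 15 x 72 x 12 mm, lying flat at the front left, before the black glass hob. Origin: centre of its underside.

How it is judged:
By the outcome, as a careful person would: the job done as asked, in the order asked, and still so for the second after the job is handed in, with the robot touching nothing.
It also fails if it takes over 40 s, if anything falls off the work surface, if the arm or the gripper's body presses on something with over 40 N, if the wrist force passes 120 N, or if a joint passes its speed limit or range.

### The arm

A 7-joint arm with a two-finger parallel gripper is mounted at the origin on a cart in front of the work surface, level with it; the furniture and walls round the work are solid. World frame = base frame: x ahead of the robot, y to its left, z up, the work surface at z = 0. Lengths are in m, angles in rad, forces in N, time in s.
With the tool pointing down it reaches from about 0.425 to 1.025 m from the base axis. Payload 3.6 kg.
Tool frame: the origin (TCP) lies on the mounting face of the last link; the fingertips stand 173 mm ahead of it and the grasp point (between the pads) lies 155 mm ahead of it; z points along the fingers, y is the direction in which the jaws open and shut (so a half turn about z gives the same grasp; the last joint's range is limited). The gripper opens to 85 mm and grips with 20 to 120 N. Pads are 22 mm wide; open, the fingers measure 114 mm over their backs; the gripper's body (76 mm by 85 mm) begins 54 mm behind the grasp point. The pads swing forward as they close: fully open they stand 13 mm farther back than shut.
Start: joints at [-0.093, 0.591, 0.048, 1.609, -0.033, 0.943, -0.034], TCP at [0.725, 0, 0.405] pointing down, gripper open.
Joint ranges: [-2.69, 2.69], [-0.47, 2.24], [-1.27, 1.36], [0.19, 2.51], [-1.53, 4.68], [0.08, 2.07], [-3.09, 3.09]. Speed limits (rad/s): [2.57, 2.57, 3.14, 3.14, 3.14, 3.14, 3.14].

### API

Orientations are given as a rotation vector (axis times angle).
In Python, from plant import sensors, cams, workorder, boxes_of, regions_of, landmark_of gives the robot as it stands.
- The arm moves only by the shell command python3 -m creep 'ROWS' [FORCE]. ROWS is JSON, a list of rows, each a list of 7 numbers: the shift along the world's x, y, z in units of 50 mm (1.0 is 50 mm), then the turn, a rotation vector about the world's x, y, z in rad, then the closure, from 0 (fully open) to 1 (shut). In form: [[x, y, z, wx, wy, wz, fingers], ...]. A call has 1 to 10 rows; each row is the pose to reach, as a shift and turn from the pose measured when the call began; what a row does not reach only later rows make up. A row lasts 1/8 s, in which the tool goes at most 62.5 mm and 10.7 degrees, less where a joint would pass 70% of its speed; a pose out of reach is approached as far as the arm can. A call with a gripper value outside its range is refused whole. The fingers move at their own pace and stop on an object; FORCE is the grip in N (left out, the last holds). Time passes only in rows, so rows that repeat a pose let the fingers close. It gives the time, the measured TCP pose, the force and the opening at its end, in the units of the state.
- sensors.read_state(): the state, without advancing time (a new reading comes with each control period).
- cams.get_image(name): name is "scene" or "side" or "wrist"; returns the picture (400x640x3 uint8, red, green, blue); there is no depth.
- cams.camera_params(name): a dict with "mtx" (3x3 intrinsics, pixels), "dist_coeffs" ([k1, k2, p1, p2, k3] as OpenCV has them; the pictures are not rectified), "world_to_cam" (4x4, takes a point from world to camera coordinates); the wrist camera has in their place "T_tool_cam" (4x4, takes a point from camera to tool coordinates, whose origin is the TCP and whose axes are the flange's). Camera axes: x right, y down, z forward; pixel columns grow to the right and rows downward; lengths in m; the calibration is good to about 2 mm. A picture is of the moment at which its call begins: read the wrist's pose just before it. camera_params takes no time and is no camera call.
- workorder.close_job(): hands the job in, once; it reports no verdict.
Trained networks look in the newest picture that a camera, given by its name, has taken for a name from the list of things; names that differ only in an ending like _2 or _b are one class to them, and where a whole thing is asked for, a point or a joint stands for the part that bears it (a point fixed in the world has none). Each returns a list of dicts, best first, with "score" (0 to 1); they miss things now and then, are a little off and sometimes report something else, mostly with a low value. They report only what shows in the picture. A call takes as long as a camera call.
- boxes_of(camera, thing): "bbox" ([centre column, centre row, width, height] in pixels, round what is visible of it).
- regions_of(camera, thing): "mask" (400x640 bool, what is visible of it) and "bbox" ([centre column, centre row, width, height] in pixels, round what is visible of it).
- landmark_of(camera, thing): "position" ([column, row] in pixels: a listed point, or the origin of a listed thing).
The state is a dict: "t": time; "joint_positions": joint angles; "qvel": joint speeds; "joint_torque": joint torques, N m; "position": TCP position; "ee_rot": TCP orientation; "wrist_force": force on the tool from outside, world axes, zero at the start; "wrist_torque": the same for the moment, N m; "width": finger opening in m.
Only numpy, scipy, OpenCV 4.12 (cv2) and the standard library are available. Lean on these libraries where they do the work, as an engineer would, in place of code of your own. Each camera call takes 0.05 s, during which the arm holds its last target. There are 200 camera calls.

## Working session

There is one attempt and no reset: what is moved stays moved. The work goes in short steps, Python scripts to look and compute and a shell command to move; the robot and the scene stay as the last step left them, time stands still between calls to the robot, and variables do not carry over. Pictures are saved under pics/ and viewed, about 8 in all and at most 12, crops included, and the job is handed in when it is done.

```bash
mkdir -p pics; ls
cat > h.py <<'E'
import numpy as np, cv2
from plant import sensors, cams, boxes_of, regions_of, landmark_of
from scipy.spatial.transform import Rotation as R
def cam(n):
    p=cams.camera_params(n); K=np.array(p["mtx"]); d=np.array(p["dist_coeffs"])
    if "world_to_cam" in p: T=np.array(p["world_to_cam"])
    else:
        s=sensors.read_state(); W=np.eye(4); W[:3,:3]=R.from_rotvec(s["ee_rot"]).as_matrix(); W[:3,3]=s["position"]
        T=np.linalg.inv(W@np.array(p["T_tool_cam"]))
    return K,d,T
def ray(c,px,z):
    K,d,T=c; u=cv2.undistortPoints(np.array(px,float).reshape(-1,1,2),K,d).reshape(-1,2)
    D=np.c_[u,np.ones(len(u))]@T[:3,:3]; o=-T[:3,:3].T@T[:3,3]
    return o+D*((z-o[2])/D[:,2])[:,None]
def proj(c,P):
    K,d,T=c; return cv2.projectPoints(np.array(P,float).reshape(-1,1,3),cv2.Rodrigues(T[:3,:3])[0],T[:3,3],K,d)[0].reshape(-1,2)
def shot(n,f=None):
    c=cam(n); im=cams.get_image(n)
    if f: cv2.imwrite("pics/"+f,im[...,::-1])
    return c,im
def quad(mask):
    cs,_=cv2.findContours(mask.astype(np.uint8),0,2); return max(cs,key=cv2.contourArea).reshape(-1,2)
def rect(c,mask,z):
    P=ray(c,quad(mask),z)[:,:2]
    (x,y),(w,h),a=cv2.minAreaRect((P*1000).astype(np.float32)); return (round(x,1),round(y,1)),(round(w,1),round(h,1)),round(a,2)
E
cat > m.py <<'E'
import sys; from h import *
tag=sys.argv[1]
for n in sys.argv[2:]:
    c,im=shot(n,f"{n}_{tag}.png")
    for th,z in (("trivet",.034),("board_flat",.022)):
        r=regions_of(n,th)
        if r: print(n,th,round(r[0]["score"],2),[round(v) for v in r[0]["bbox"]],rect(c,r[0]["mask"],z))
    for th,z in (("trivet_center",.028),("trivet_front_left",.028),("trivet_front_right",.028),("board_end",.022)):
        r=landmark_of(n,th)
        if r: print(n,th,round(r[0]["score"],2),np.round(r[0]["position"]),np.round(ray(c,r[0]["position"],z)[0]*1000,1))
E
python3 m.py 0 scene side wrist; python3 -c "
import cv2;import numpy as np
a=[cv2.imread('pics/%s_0.png'%n) for n in('scene','side','wrist')]
cv2.imwrite('pics/all0.png',cv2.resize(np.vstack([np.hstack(a[:2]),np.hstack([a[2],a[2]*0])]),(800,500),interpolation=3))"
```

```text
pics
scene trivet 0.65 [303, 241, 58, 35] ((565.2, 191.9), (116.8, 121.5), 1.01)
scene board_flat 0.94 [314, 254, 112, 70] ((533.1, 195.6), (186.1, 271.8), 88.86)
scene trivet_center 0.77 [304. 241.] [564.8 193.6  28. ]
scene trivet_front_left 0.91 [312. 259.] [502.6 243.2  28. ]
scene trivet_front_right 0.62 [335. 235.] [510.8 126.6  28. ]
scene board_end 0.85 [357. 260.] [416.4 176.6  22. ]
side trivet 0.93 [302, 181, 50, 30] ((565.2, 180.6), (114.0, 123.2), 1.33)
side board_flat 0.84 [296, 186, 93, 58] ((532.3, 176.6), (191.7, 263.8), 89.49)
side trivet_center 0.64 [299. 178.] [556.9 197.7  28. ]
side trivet_front_left 0.62 [280. 179.] [499.3 217.6  28. ]
side trivet_front_right 0.75 [292. 193.] [507.9 139.1  28. ]
side board_end 0.95 [253. 194.] [399.1 194.8  22. ]
wrist trivet 0.95 [179, 32, 110, 63] ((570.0, 162.7), (65.2, 113.2), 89.39)
wrist board_flat 0.85 [157, 46, 233, 88] ((538.9, 150.8), (99.2, 261.6), 89.3)
wrist trivet_center 0.91 [178.   8.] [567.8 190.2  28. ]
wrist trivet_front_right 0.95 [139.  62.] [515.6 135.6  28. ]
wrist board_end 0.64 [38. 14.] [405.1 188.5  22. ]
```

View pics/all0.png

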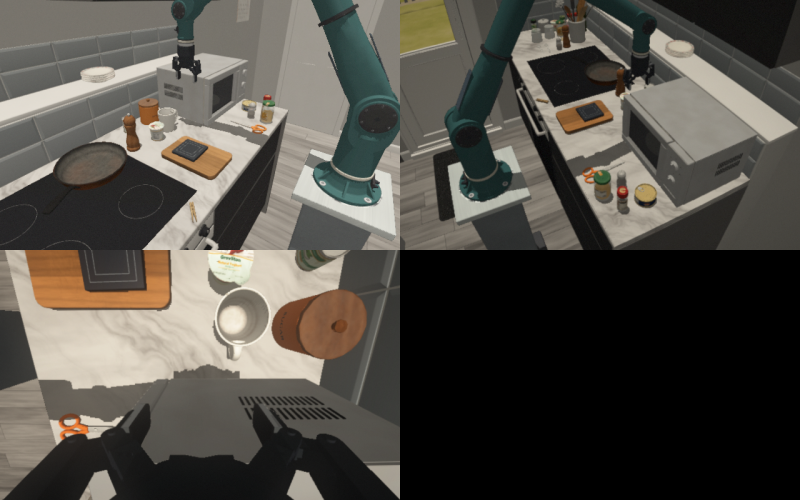

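The trivet sits at about (0.566, 0.19) on the board, whose near end is at x≈0.405. The jaws currently open along x and the camera faces +y. I'll move clear of the microwave, turn +90°, and look from above.

```bash
python3 -m creep '[[-0.6,1.2,0.3,0,0,0,0],[-0.8,2.4,0.5,0,0,0,0],[-0.8,3.4,0.5,0,0,0.18,0],[-0.8,3.8,0.5,0,0,0.36,0],[-0.8,3.8,0.5,0,0,0.54,0],[-0.8,3.8,0.5,0,0,0.72,0],[-0.8,3.8,0.5,0,0,0.9,0],[-0.8,3.8,0.5,0,0,1.08,0],[-0.8,3.8,0.5,0,0,1.26,0],[-0.8,3.8,0.5,0,0,1.44,0]]' 
python3 -m creep '[[0,0,0,0,0,0.13,0],[0,0,0,0,0,0.13,0]]'
python3 m.py 1 wrist
python3 - <<'E'
from h import *
for n in ("scene","wrist"):
    c,im=shot(n)
    for th in("mug_c","milk_pot"):
        r=landmark_of(n,th)
        if r: print(n,th,r[0]["score"],ray(c,r[0]["position"],0)[0].round(3))
p=cams.camera_params("wrist"); print(np.round(p["T_tool_cam"],3)); print(sensors.read_state()["ee_rot"])
E
```

```text
t: 2.3
position: [0.685, 0.1898, 0.4297]
ee_rot: [0.196, 3.135, -0.0]
wrist_force: [0.1, 0.1, -0.4]
width: 0.0853
t: 2.55
position: [0.6852, 0.1894, 0.4296]
ee_rot: [0.005, -3.141, 0.0]
wrist_force: [-0.2, -0.1, 0.3]
width: 0.0856
wrist trivet 0.58 [322, 81, 96, 98] ((568.7, 189.3), (110.3, 111.5), 1.2)
wrist board_flat 0.62 [323, 79, 142, 157] ((572.0, 188.4), (169.1, 188.5), 89.87)
wrist trivet_center 0.89 [321.  80.] [567.6 188.5  28. ]
wrist trivet_front_left 0.98 [366.  29.] [510.7 241.7  28. ]
wrist trivet_front_right 0.94 [275.  32.] [513.5 133.   28. ]
scene mug_c 0.45 [0.587 0.167 0.   ]
scene milk_pot 0.58 [ 0.777  0.174 -0.   ]
wrist mug_c 0.76 [0.787 0.066 0.   ]
wrist milk_pot 0.78 [0.774 0.168 0.   ]
[[-0.    -0.961 -0.277  0.07 ]
 [ 1.    -0.    -0.     0.   ]
 [ 0.    -0.277  0.961  0.031]
 [ 0.     0.     0.     1.   ]]
[-7.63751172e-03  3.14139945e+00 -2.90843545e-04]
```

View pics/wrist_1.png

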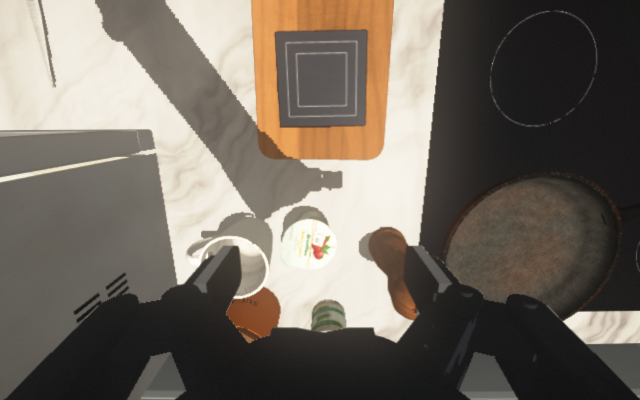

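The wrist view shows the trivet at columns 277–367, rows 30–127, turned about 1.3° against the board. The mug (237,260) and the pot (308,245) stand behind the far board end at row 158. The fingers can come down behind the trivet at x≈0.66.

```bash
python3 -m creep '[[-0.3,0,-0.8,0,0,0,0.3],[-0.5,0,-1.8,0,0,0,0.3],[-0.5,0,-2.8,0,0,0,0.3],[-0.5,0,-3.6,0,0,0,0.3],[-0.5,0,-4.2,0,0,0,0.3],[-0.5,0,-4.4,0,0,0,0.3],[-0.5,0,-4.4,0,0,0,0.3]]' 
python3 m.py 2 wrist side; python3 -c "
import cv2;from h import *
a=cv2.imread('pics/side_2.png')[120:240,220:400]
cv2.imwrite('pics/c2.png',np.vstack([cv2.resize(a,(640,426)),cv2.resize(cv2.imread('pics/wrist_2.png'),None,fx=.5,fy=.5).repeat(2,1)])[:600])"
```

```text
t: 4.08
position: [0.6601, 0.19, 0.2096]
ee_rot: [0.008, -3.141, 0.0]
wrist_force: [-1.3, -0.5, -0.8]
width: 0.0599
wrist trivet 0.59 [320, 92, 239, 184] ((580.2, 188.9), (86.3, 109.3), 0.82)
wrist board_flat 0.24 [318, 93, 240, 184] ((579.0, 188.5), (92.9, 117.9), 0.85)
wrist trivet_center 0.6 [318.  70.] [566.3 187.6  28. ]
side trivet 0.64 [302, 180, 49, 28] ((565.9, 182.1), (115.5, 123.2), 1.32)
side board_flat 0.76 [296, 186, 94, 55] ((531.9, 174.4), (265.7, 192.1), 0.14)
side trivet_center 0.97 [301. 179.] [560.2 186.3  28. ]
side trivet_front_left 0.79 [278. 177.] [498.3 229.6  28. ]
side trivet_front_right 0.73 [293. 199.] [498.6 111.   28. ]
side board_end 0.73 [254. 194.] [401.2 191.6  22. ]
```

View pics/wrist_2.png

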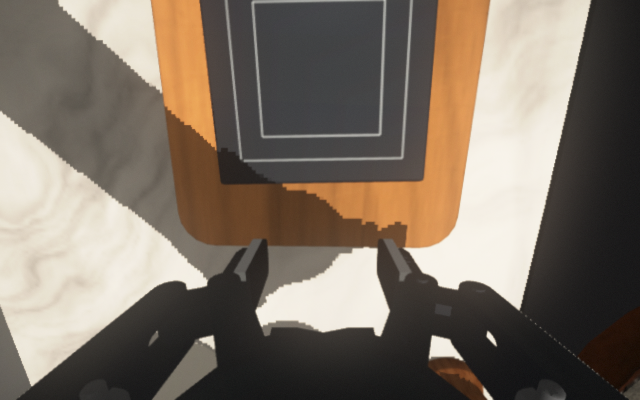

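Clear view: the trivet's back edge is at row 182, the board's far edge at row 246, and the fingers straddle the trivet's middle behind it. Next I measure the angles from these edges and lower the fingers.

```bash
python3 - <<'E'
from h import *
c=cam("wrist")
for nm,px,z in(("tri back",[(221,184),(424,181)],.034),("tri L",[(203,0),(221,184)],.034),("tri R",[(439,0),(424,181)],.034),("bd L",[(153,0),(176,190)],.022),("bd R",[(490,0),(463,190)],.022),("bd far",[(215,247),(395,247)],.022)):
    P=ray(c,px,z); v=P[1]-P[0]; print(nm,P[:,:2].round(4).tolist(),np.degrees(np.arctan2(v[1],v[0])).round(2))
E
python3 -m creep '[[0,0,-0.15,0,0,0,0.3],[0,0,-0.3,0,0,0,0.3],[0,0,-0.3,0,0,0,0.3]]'
python3 -m creep '[[0,0,-0.06,0,0,0,0.3],[0,0,-0.06,0,0,0,0.3]]'
```

```text
tri back [[0.6235, 0.1358], [0.6213, 0.2445]] 91.14
tri L [[0.5378, 0.1355], [0.6235, 0.1358]] 0.21
tri R [[0.5373, 0.2428], [0.6213, 0.2445]] 1.2
bd L [[0.5333, 0.1061], [0.6299, 0.1044]] -1.0
bd R [[0.5325, 0.2725], [0.6291, 0.2726]] 0.07
bd far [[0.6664, 0.1236], [0.6658, 0.2355]] 90.3
t: 5.15
position: [0.6595, 0.1897, 0.1935]
ee_rot: [0.008, -3.14, 0.002]
wrist_force: [0.5, -0.1, -0.0]
width: 0.0601
t: 5.4
position: [0.6596, 0.1898, 0.1906]
ee_rot: [0.008, -3.14, 0.001]
wrist_force: [-0.9, -0.1, 1.3]
width: 0.0599
```

```bash
python3 -m creep '[[-0.25,0,0,0,0,0,0.3],[-0.45,0,0,0,0,0,0.3],[-0.6,0,0,0,0,0,0.3],[-0.75,0,0,0,0,0,0.3],[-0.95,0,0,0,0,0,0.3],[-1.15,0,0,0,0,0,0.3],[-1.3,0,0,0,0,0,0.3],[-1.4,0,0,0,0,0,0.3],[-1.4,0,0,0,0,0,0.3]]'
python3 m.py 3 wrist side scene
```

```text
t: 6.52
position: [0.5888, 0.1899, 0.1905]
ee_rot: [0.008, -3.138, 0.002]
wrist_force: [-1.0, 0.6, 1.8]
width: 0.0603
wrist trivet 0.72 [322, 123, 274, 244] ((525.1, 189.4), (105.1, 108.8), 0.27)
wrist board_flat 0.79 [322, 181, 384, 357] ((539.9, 127.6), (46.1, 142.9), 89.43)
wrist trivet_center 0.82 [322. 127.] [521.6 189.7  28. ]
side trivet 0.61 [289, 185, 48, 27] ((519.4, 181.5), (115.5, 124.3), 1.46)
side board_flat 0.67 [297, 189, 93, 51] ((533.4, 174.0), (189.9, 265.0), 88.03)
side trivet_center 0.69 [290. 183.] [519.8 186.8  28. ]
side trivet_front_left 0.55 [266. 179.] [460.7 237.6  28. ]
side trivet_front_right 0.8 [279. 199.] [459.7 128.   28. ]
side board_end 0.65 [255. 189.] [413.3 213.2  22. ]
scene trivet 0.66 [319, 248, 61, 37] ((522.0, 192.8), (115.7, 123.7), 0.99)
scene board_flat 0.82 [315, 255, 114, 70] ((533.1, 196.1), (191.2, 271.4), 89.55)
scene trivet_front_left 0.91 [324. 267.] [463.2 248.4  28. ]
scene trivet_front_right 0.87 [349. 240.] [468.8 125.9  28. ]
scene board_end 0.75 [356. 261.] [415.5 182.1  22. ]
```

View pics/wrist_3.png

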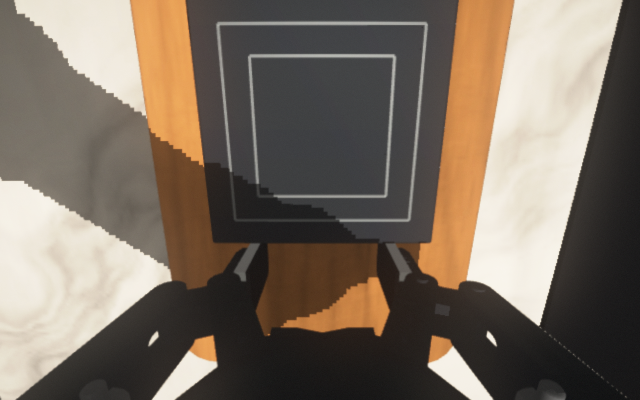

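The trivet now lies square against both fingers (back edge at row 242), about 45 mm nearer. I push on about 75 mm, then look before the final stretch.

```bash
python3 -m creep '[[-0.15,0,0,0,0,0,0.3],[-0.35,0,0,0,0,0,0.3],[-0.55,0,0,0,0,0,0.3],[-0.75,0,0,0,0,0,0.3],[-0.95,0,0,0,0,0,0.3],[-1.15,0,0,0,0,0,0.3],[-1.3,0,0,0,0,0,0.3],[-1.4,0,0,0,0,0,0.3],[-1.5,0,0,0,0,0,0.3],[-1.5,0,0,0,0,0,0.3]]'
python3 m.py 4 wrist side scene
python3 - <<'E'
from h import *
im=cv2.imread("pics/side_4.png")[150:240,200:360]; im2=cv2.imread("pics/scene_4.png")[210:300,270:430]
cv2.imwrite("pics/c4.png",np.hstack([cv2.resize(i,(400,225),interpolation=2) for i in(im,im2)]))
c=cam("wrist")
E
```

```text
t: 8.82
position: [0.5143, 0.1897, 0.1905]
ee_rot: [0.008, -3.139, 0.002]
wrist_force: [0.6, 0.8, 2.5]
width: 0.0594
wrist trivet 0.74 [322, 122, 272, 245] ((450.8, 189.6), (105.0, 109.2), 0.24)
wrist board_flat 0.69 [323, 209, 361, 351] ((472.0, 127.5), (44.7, 130.0), 89.55)
wrist trivet_center 0.87 [320. 130.] [448.6 188.8  28. ]
side board_flat 0.93 [297, 186, 89, 56] ((533.4, 174.8), (188.7, 262.5), 89.36)
side trivet_center 0.58 [265. 190.] [438.6 190.1  28. ]
side trivet_front_left 0.58 [244. 186.] [386.1 237.5  28. ]
side trivet_front_right 0.7 [258. 207.] [390.9 122.7  28. ]
side board_end 0.58 [254. 192.] [405.3 204.7  22. ]
scene trivet 0.81 [344, 257, 61, 42] ((446.6, 193.7), (118.9, 123.1), 0.6)
scene board_flat 0.84 [316, 253, 114, 68] ((557.8, 239.6), (157.0, 310.0), 58.75)
scene trivet_center 0.97 [341. 255.] [453.4 188.2  28. ]
scene trivet_front_left 0.77 [351. 280.] [388.  253.1  28. ]
scene trivet_front_right 0.95 [372. 250.] [400.5 128.2  28. ]
scene board_end 0.29 [423. 196.] [ 398.6 -227.6   22. ]
```

View pics/c4.png

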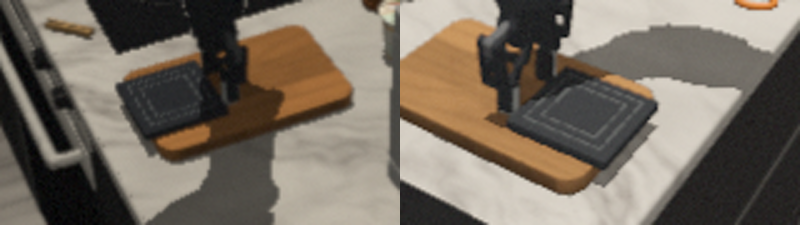

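The trivet sticks out about 13 mm, square. I push 17 mm more, then back off and lift away to check from above.

```bash
python3 -m creep '[[-0.1,0,0,0,0,0,0.3],[-0.2,0,0,0,0,0,0.3],[-0.3,0,0,0,0,0,0.3],[-0.35,0,0,0,0,0,0.3],[-0.35,0,0,0,0,0,0.3]]'
python3 -m creep '[[0.3,0,0,0,0,0,0.3],[0.7,0,0,0,0,0,0.3],[0.7,0,0.8,0,0,0,0.3],[0.6,0,1.8,0,0,0,0.3],[0.6,0,2.8,0,0,0,0.3],[0.6,0,3.8,0,0,0,0.3],[0.6,0,4.2,0,0,0,0.3],[0.6,0,4.2,0,0,0,0.3],[0.6,0,4.2,0,0,0,0.3]]'
python3 m.py 5 wrist side scene
```

```text
t: 10.5
position: [0.4976, 0.1895, 0.1905]
ee_rot: [0.007, -3.141, 0.001]
wrist_force: [0.4, -0.0, 0.1]
width: 0.0596
t: 11.62
position: [0.5271, 0.1891, 0.3992]
ee_rot: [0.007, -3.139, 0.003]
wrist_force: [-0.9, 0.4, -0.5]
width: 0.0597
wrist trivet 0.69 [323, 95, 97, 99] ((432.0, 190.0), (109.7, 109.4), 0.31)
wrist board_flat 0.86 [324, 174, 140, 196] ((536.0, 189.2), (260.5, 170.5), 0.1)
wrist trivet_center 0.6 [320.  98.] [430.9 186.   28. ]
wrist trivet_front_left 0.97 [372.  46.] [376.9 243.5  28. ]
wrist trivet_front_right 0.76 [273.  46.] [376.8 133.4  28. ]
side trivet 0.61 [264, 192, 47, 31] ((429.6, 180.8), (121.7, 110.8), 89.34)
side board_flat 0.8 [296, 188, 90, 56] ((532.9, 176.3), (197.5, 263.5), 88.85)
side trivet_center 0.65 [258. 193.] [412.4 185.5  28. ]
side trivet_front_left 0.88 [239. 189.] [367.1 228.3  28. ]
side trivet_front_right 0.91 [254. 210.] [375.2 117.6  28. ]
side board_end 0.72 [252. 194.] [398.3 196.3  22. ]
scene trivet 0.95 [348, 260, 61, 41] ((430.4, 194.0), (124.7, 113.3), 89.96)
scene board_flat 0.71 [314, 253, 114, 70] ((532.1, 196.2), (268.3, 193.1), 0.25)
scene trivet_front_left 0.69 [358. 281.] [374.4 245.7  28. ]
scene trivet_front_right 0.7 [380. 253.] [377.8 126.9  28. ]
```

View pics/wrist_5.png

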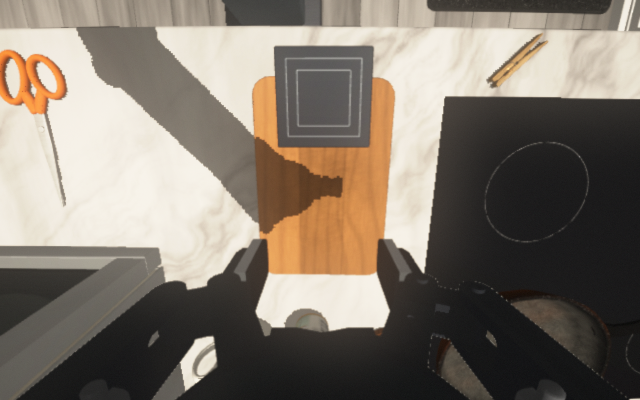

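The view shows the trivet's front edge at row 46 and the board's near end at row 77, with the trivet overhanging squarely. One last number from those edges, then I hand in.

Run:
```python
from h import *
c=cam("wrist")
a=ray(c,[(275,46.5),(372,46)],.034);b=ray(c,[(264,77),(384,77)],.022);print(a.round(4),b.round(4),(b-a)[:,0].mean())
print(sensors.read_state()["t"])
from plant import workorder; print(workorder.close_job())
```

```text
[[0.3801 0.1374 0.034 ]
 [0.3792 0.2434 0.034 ]] [[0.4094 0.1214 0.022 ]
 [0.4088 0.2609 0.022 ]] 0.029472927142994765
12.675
the job is handed in; nothing more can be done
None
```

The trivet now sticks out about 29–30 mm past the board's near end, and I handed the job in at about 12.7 s. I pushed it roughly 135 mm towards the robot with both fingertips behind its back edge. Then I backed off, and at hand-in the gripper was clear above the board.

- **Overhang:** the last wrist picture gave 29.5 mm from the edge pixels and about 29 mm from the detected outlines.
- **Squareness:** the trivet is about 0.2° off the board by the outlines. It started about 1° off.
- **Disagreement:** the side and scene cameras' corner and board-end points scattered by several mm, and by up to 20 mm earlier on. I relied on the wrist view.
- **Bystanders:** I kept the path clear of them and measured no force above about 3 N. The last wrist picture showed the scissors and peg lying undisturbed. I did not measure the bystanders' positions again at the end.

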